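Press a cartridge plug home with bench locking pliers

ROBOT

A 6-joint arm with a two-finger parallel gripper is mounted at the origin on a cart in front of the work surface, level with it; the furniture and walls round the work are solid. World frame = base frame: x ahead of the robot, y to its left, z up, the work surface at z = 0. Lengths are in mm, angles in rad, forces in N, time in s.
With the tool pointing down it reaches from about 350 to 975 mm from the base axis. Payload 7.1 kg.
Tool frame: the origin (TCP) lies midway between the tips of the shut fingers; the grasp point (between the pads) lies pinch_z behind it (pinch_z is the distance from the TCP to the grasp point, in mm); z points along the fingers, y is the line along which they close (so a half turn about z gives the same grasp; the last joint's range is limited). The gripper opens to 88 mm and grips with 3 to 60 N. Pads are 20 mm wide; open, the fingers measure 115 mm over their backs; the gripper's body (75 mm by 178 mm) begins 61 mm behind the grasp point.
Start: joints at [-1.13, 0.423, 1.63, -0, 1.089, -0.019], TCP at [277.37, -560.063, 222.675] pointing down, gripper open.
Joint ranges: [-3, 3], [-0.9, 2.11], [0.09, 2.58], [-1.31, 4.45], [0.11, 2.69], [-2.54, 2.54]. Speed limits (rad/s): [2.39, 2.39, 3.01, 3.14, 3.14, 3.14].

INTERFACE

Orientations are given as a rotation vector (axis times angle).
In Python, from workcell import get_obs, get_image, close_job, pinch_z gives the robot as it stands.
- The arm moves only by the tool jog_arm, never from a script. Its argument "commands" is a list of rows, each a list of 3 entries, a list of its own where there are three numbers: the gripper command: -1 is shut, 1 is fully open, values between are in proportion, then the shift along the tool's x, y, z as a fraction of full scale, then the turn, a rotation vector about the tool's x, y, z as a fraction of full scale. In form: [[gripper, [tx, ty, tz], [rx, ry, rz]], ...]. A call has 1 to 10 rows; each row shifts and turns the commanded pose from where the row before left it, along the tool's axes as they then stand; what a row does not reach is not made up. Full scale, the value 1, is 0.1 m for a shift and 45 degrees for a turn. A row lasts 1/10 s, in which the tool goes at most 50 mm and 8.59 degrees, less where a joint would pass 70% of its speed; a pose out of reach is approached as far as the arm can. A call with a number of a shift or a turn outside -1 to 1 is refused whole. A call with a gripper value outside its range is refused whole. The fingers move at their own pace and stop on an object; the grip force is fixed at half the most. Time passes only in rows, so rows that do not move let the fingers close. It gives the time, the measured TCP pose, the force, the opening and the grip force at its end, in the units of the state.
- get_obs(): the state, without advancing time (a new reading comes with each control period).
- get_image(name): name is "side" or "top" or "wrist"; returns a dict with "image" (420x560x3 uint8, blue, green, red), "z_map" (420x560 float32, mm along the optical axis (not along the pixel's ray), 0 where there is no reading), "intrinsics" (3x3 intrinsics, pixels), "eye" and "orientation" of the camera in the world; the wrist camera has in their place "mount" (4x4, takes a point from camera to tool coordinates, whose origin is the TCP and whose axes are the flange's). Camera axes: x right, y down, z forward; pixel columns grow to the right and rows downward; lengths in mm; the calibration is good to about 2 mm. A picture is of the moment at which its call begins: read the wrist's pose just before it.
- close_job(): hands the job in; it is judged then, once.
The state is a dict: "t": time; "qpos": joint angles; "qvel": joint speeds; "joint_torque": joint torques, N m; "ee_pos": TCP position; "orientation": TCP orientation; "ft_force": force on the tool from outside, world axes, zero at the start; "moment": the same for the moment, N m; "width": finger opening in mm; "grasp_force": force on a finger pad.
Only numpy, scipy, OpenCV 4.12 (cv2) and the standard library are available. Lean on these libraries where they do the work, as an engineer would, in place of code of your own. Each camera call takes 0.05 s, during which the arm holds its last target. There are 200 camera calls.

TASK

One of the two drying cartridges still has its end plug standing out: lay that one fully down in the nest of the bench-mounted locking pliers, nozzle in the slot and plug towards the moving jaw, and let go. Swing the handle shut until the pliers snap over centre and hold the plug pressed home by themselves, without leaning on the handle when it meets its stop, and take your hand off. Then flick the release lever so that the pliers spring fully open, leaving the closed cartridge free in the nest; handle all of it gently and leave the other things where they are.

Things in the scene. Friction and masses are not known exactly. Their poses are not given: they have to be found in the camera images.
- cartridge_center (a point): Centre of the cartridge to be closed: a white plastic block 24 mm wide (its x), 50 mm long (y), 28 mm high, 60 to 120 g, lying on the table, this point 14 mm above its underside. A nozzle 8 mm thick sticks out 11 mm at -y; the grey plug (21 mm round, flange 4 mm thick) is at +y. Hold it by its flat 24 mm sides. Turned up to 35 degrees either way.
- cartridge_plug (a joint): How far that cartridge's plug stands out of its seat, m: 0.0075 to 0.009 at the start, 0 when home. It is a tight push fit: about 18 N moves it.
- cartridge_shut_center (a point): Centre of the second cartridge, same shape and size, whose plug is already home (flange against the block). To be left alone.
- nest (a point): Where the cartridge's centre lies when seated: 34 mm above the table, 14 mm above the nest floor. x points away from the handles, y to the moving jaw, z up; the seated cartridge's y lies along this y, within 5 mm of the anvil (the jaw pushes it the rest). Nest: a channel along y between steel side walls 25.6 mm apart, tops 30 mm above the table, 3 mm chamfers inside.
- base: Steel base plate, 186 x 100 x 10 mm, fixed to the table; origin on the table below the nest point, axes as the nest's (yaw 0: handles point at the robot; up to 17 degrees either way). Anvil: y < -25.5 mm, 44 mm above the table, 13 mm slot, open above, for the nozzle. The fixed jaw runs round at y < -33 mm and x = -45 to -75 mm, 45 mm high, bolted to the plate through slots.
- plate_rear (a point): Middle of the plate's rear edge, under the handles, on its top (10 mm above the table), 150 mm from the nest along -x; axes as the nest's. The pliers may stand up to 5 degrees skew on the plate, turned about the plug in the nest, so handle and release lever lie up to 18 mm to either side (y) of the places given: where the handle meets the finger and where it stops must be felt.
- jaw (a joint): Jaw, rad: 0 open (spring-loaded), about 0.30 when locked, 30 to 45 N on the plug. The handle drives it, swinging level, 23 to 45 mm above the table; its outer face in the nest frame (mm, x/y): open from -65/51 by -108/96 to -154/152, locked from -66/57 to -200/65. Push it towards -y: 3 to 5 N at first, up to 17 N while pressing, falling to dead centre, then it snaps some 10 mm to a rigid stop.
- release (a joint): Release lever in the handle, rad: 0 at rest (weak spring), at most 0.24. Its tail, 5 mm thick, 28 to 40 mm above the table, lies inside the handle's end: when locked, its inner face runs in the nest frame (mm, x/y, before skew) from -155/36 to -195/35. The knurled screw beside it ends at x = -173; beyond it the inner side is free. Pushed 10 mm to +y it meets the link; 3 to 8 N more unlock it.
- vial: Capped sample vial, 25 mm across, 47 mm high; origin under its centre. Bystander.
- beaker: Small beaker, 48 mm across, 56 mm high; origin under its centre. Bystander.
- weight: Brass weight, 20 mm across, 31 mm high; origin under its centre. Bystander.
Things that resemble listed ones, but are neither listed nor needed, are in the scene too. Leave any brown or turquoise look-alike of the part that bears cartridge_center alone.

How it is judged (in metres and radians):
On the way, in this order (a step that is already met when the one before it is completed fails the run):
1. the cartridge lies fully down in the nest, plug still out, pliers open, let go (x of cartridge_center in the frame of nest between -0.002 and 0.002 m and y of cartridge_center in the frame of nest between -0.003 and 0.006 m and z of cartridge_center in the frame of nest between -0.002 and 0.0015 m and angle between the y axis of cartridge_center and the y axis of nest, either way round below 0.08 rad and value of joint cartridge_plug above 0.006 m and value of joint jaw below 0.06 rad and contact force between the fingers and cartridge below 0.3 N), for 0.2 s.
2. the pliers stay locked over centre by themselves on the cartridge, plug home, hand off the handle (value of joint jaw above 0.24 rad and value of joint cartridge_plug below 0.001 m and contact force between the fingers and jaw below 0.3 N), for 0.5 s.
3. the release lever is flicked while the pliers are still locked (value of joint release above 0.1 rad and value of joint jaw above 0.2 rad).
At the end, for the whole second after the job is handed in: The pliers are open again (jaw within 0.04 rad of fully open, release lever at rest), and the cartridge lies still and free in the nest with its plug home within 1 mm: within 2 mm across the channel, 3 to 4 mm along it, 1.5 mm of full depth and 0.08 rad of its direction (x of cartridge_center in the frame of nest between -0.002 and 0.002 m and y of cartridge_center in the frame of nest between -0.003 and 0.004 m and z of cartridge_center in the frame of nest between -0.002 and 0.0015 m and angle between the y axis of cartridge_center and the y axis of nest, either way round below 0.08 rad and value of joint cartridge_plug below 0.001 m and value of joint jaw below 0.04 rad and value of joint release below 0.05 rad and linear speed of cartridge below 0.01 m/s); the robot touches nothing.
It fails at once if the handle, its release lever or the jaw is pushed with more than 30 N (contact force between any of the fingers, the arm and jaw above 30 N).
It fails at once if the held cartridge is forced against the nest with more than 30 N (contact force between the fingers and cartridge above 1 N and contact force between cartridge and base above 30 N).
It fails at once if the shut cartridge, the vial, the beaker or the weight is moved by more than 20 mm (distance of any of cartridge_shut_center, vial, beaker, weight from where it was at the start of the episode above 0.02 m).
It also fails if it takes over 72 s, if anything falls off the work surface, if the arm or the gripper's body presses on something with over 40 N, if the wrist force passes 120 N, or if a joint passes its speed limit or range.

## Working session

There is one attempt and no reset: what is moved stays moved. The work goes in short steps, Python scripts to look and compute and a tool call to move; the robot and the scene stay as the last step left them, time stands still between calls to the robot, and variables do not carry over. Pictures are saved under pics/ and viewed, at most 10 in all, crops included, and the job is handed in when it is done.

Besides the shell and the picture viewer there is one more tool, called after "Call:" as name(argument=value, ...), one argument or row to a line, values as JSON. jog_arm: Moves the arm, as the interface text tells. Its arguments: {"type":"object","properties":{"commands":{"type":"array","items":{"type":"array"}}},"required":["commands"]}

```bash
ls; mkdir -p pics; cat > h.py <<'E'
import numpy as np, cv2
from scipy.spatial.transform import Rotation as R
from workcell import get_obs,get_image,close_job,pinch_z
def grab(n):
    o=get_obs(); g=get_image(n); K=np.array(g['intrinsics'])
    if n=='wrist':
        T=np.eye(4);T[:3,:3]=R.from_rotvec(o['orientation']).as_matrix();T[:3,3]=o['ee_pos']; T=T@np.array(g['mount'])
    else:
        T=np.eye(4);q=np.array(g['orientation'],float)
        T[:3,:3]=q if q.shape==(3,3) else R.from_rotvec(q).as_matrix() if q.size==3 else R.from_quat(q).as_matrix()
        T[:3,3]=g['eye']
    return g['image'],g['z_map'],K,T
def cloud(z,K,T):
    v,u=np.mgrid[:z.shape[0],:z.shape[1]]
    P=np.stack([(u-K[0,2])/K[0,0]*z,(v-K[1,2])/K[1,1]*z,z],-1)
    return P@T[:3,:3].T+T[:3,3]
def ray(u,v,h,K,T):
    d=T[:3,:3]@np.array([(u-K[0,2])/K[0,0],(v-K[1,2])/K[1,1],1.]); e=T[:3,3]
    return e+d*(h-e[2])/d[2]
E
python3 - <<'E'
from h import *
o=get_obs();print(o);print(pinch_z)
for n in ['top','side']:
    g=get_image(n);print(n,g['eye'],g['orientation'],g['intrinsics'])
    cv2.imwrite(f'pics/{n}0.png',cv2.resize(g['image'],(784,588),interpolation=cv2.INTER_CUBIC))
    np.savez(f'{n}.npz',**{k:v for k,v in g.items()})
E
```

```text
pics
{'t': 0.0, 'qpos': array([-1.13000913e+00,  4.23839784e-01,  1.63067685e+00, -3.86885547e-05,
        1.08860526e+00, -1.89877599e-02]), 'qvel': array([ 3.77528982e-04, -2.34760289e-08, -1.18481705e-03,  8.02093316e-04,
        1.05257916e-03, -8.22221493e-04]), 'joint_torque': array([ 1.86398705e-03, -5.44626260e+01, -2.73668307e+01,  6.44523581e-02,
        2.27531459e-02, -8.47896695e-05]), 'ee_pos': array([ 277.12576496, -559.58454891,  221.90752805]), 'orientation': array([-3.05748826e+00, -7.15556661e-01,  5.55225760e-04]), 'ft_force': array([-0.19899128,  0.83233348, -0.41260254]), 'moment': array([-0.0083242 , -0.05930978, -0.03027259]), 'grasp_force': 0.0, 'width': 87.91705271635075}
18.700000000000003
top [395.99060314  98.62577249 963.66968985] [-2.1189425   2.13897169 -0.22546795] [[483.73163648   0.         279.95344532]
 [  0.         483.73163648 202.69924991]
 [  0.           0.           1.        ]]
side [371.87286576 807.19206373 567.49851566] [-0.35129612  2.65065833 -1.40760201] [[450.98123856   0.         279.07771994]
 [  0.         450.98123856 200.00144982]
 [  0.           0.           1.        ]]
```

View pics/top0.png

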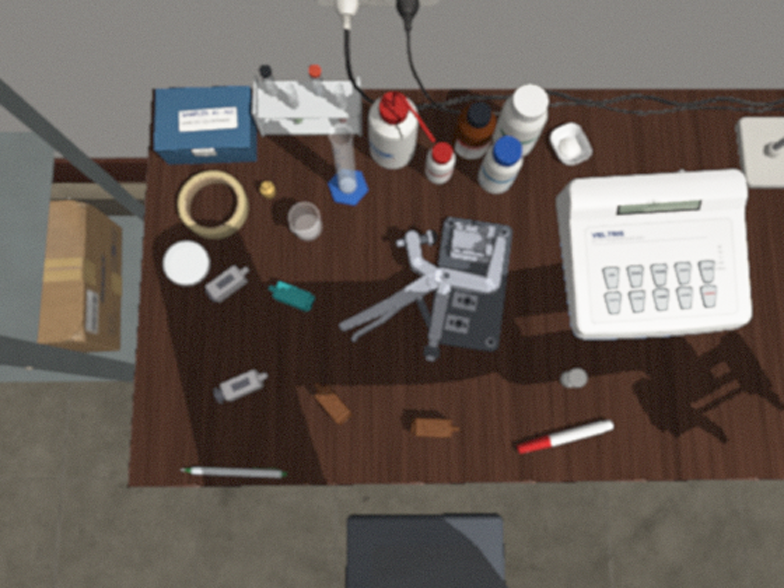

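View pics/side0.png

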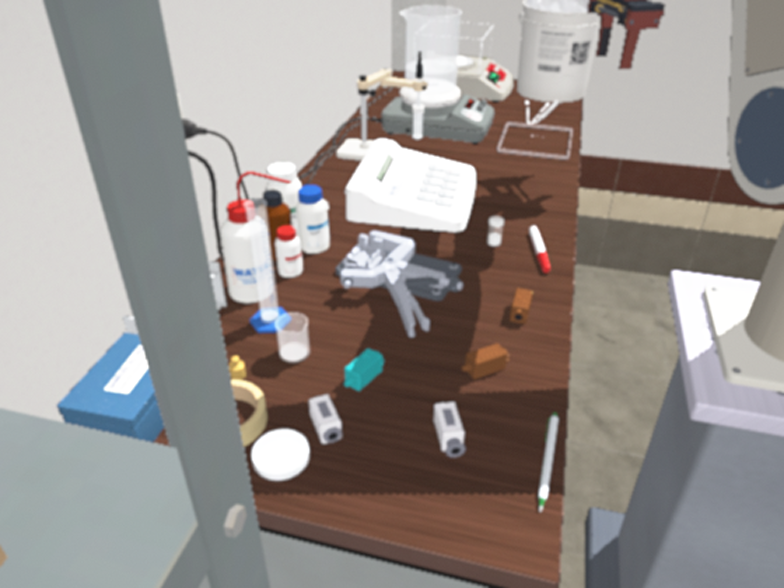

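Top view: white candidates are A at (240,386) and B at (227,284). The look-alikes are turquoise at (292,296) and brown at (333,405) and (435,428). The pliers plate spans (445,220) to (500,345), with the open handle ending at (345,325). A seems to have its plug standing out, so I'll check it close up and measure.

```bash
python3 - <<'E'
from h import *
D={}
for n in ['top','side']:
    g=np.load(n+'.npz');T=np.eye(4);T[:3,:3]=R.from_rotvec(g['orientation']).as_matrix();T[:3,3]=g['eye'];D[n]=(g['image'],g['z_map'],g['intrinsics'],T)
t=D['top'][0];s=D['side'][0]
def c(im,u,v,w=30):
    u=int(u/1.4);v=int(v/1.4);return cv2.resize(im[v-w:v+w,u-w:u+w],(290,290),interpolation=cv2.INTER_CUBIC)
a=np.hstack([c(t,240,386),c(t,227,284)]);b=np.hstack([c(s,450,430),c(s,325,420)])
cv2.imwrite('pics/c1.png',np.vstack([a,b]))
im,z,K,T=D['top'];P=cloud(z,K,T)
hsv=cv2.cvtColor(im,cv2.COLOR_BGR2HSV)
for (u,v) in [(240,386),(227,284)]:
    u=int(u/1.4);v=int(v/1.4);w=28
    sub=np.zeros(z.shape,bool);sub[v-w:v+w,u-w:u+w]=1
    for zl in [(20,34)]:
        m=sub&(P[...,2]>zl[0])&(P[...,2]<zl[1])&(hsv[...,1]<70)&(hsv[...,2]>90)
        p=P[m];r=cv2.minAreaRect(p[:,:2].astype(np.float32));print(u,v,m.sum(),p.mean(0).round(1),np.median(p[:,2]),r)
# plate
sub=np.zeros(z.shape,bool);sub[int(210/1.4):int(355/1.4),int(395/1.4):int(520/1.4)]=1
m=(sub&(abs(P[...,2]-10)<4)).astype(np.uint8)
n,l,st,ce=cv2.connectedComponentsWithStats(m);i=1+st[1:,4].argmax();p=P[l==i];print('plate',st[i],np.median(p[:,2]),cv2.minAreaRect(p[:,:2].astype(np.float32)))
# table height
print('table',np.median(P[270:300,200:215,2]))
x=np.clip((P[...,2])*4,0,255).astype(np.uint8);x=x[130:265,220:380]
cv2.imwrite('pics/h1.png',np.hstack([cv2.resize(cv2.applyColorMap(x,cv2.COLORMAP_JET),(400,338),interpolation=0),cv2.resize(im[130:265,220:380],(400,338))]))
E
```

```text
171 275 367 [439.5 290.1  28. ] 28.285083716581198 ((440.52471923828125, 289.08966064453125), (24.846345901489258, 67.89689636230469), 22.277612686157227)
162 202 337 [582.3 315.8  27.9] 28.360476689798134 ((599.4192504882812, 324.59674072265625), (62.0904655456543, 60.83697509765625), 39.291778564453125)
plate [ 312  155   54   96 2038] 10.527649167170637 ((583.1958618164062, -32.759063720703125), (100.29386901855469, 186.51931762695312), 80.80889892578125)
table 0.6984990268335309
```

View pics/c1.png

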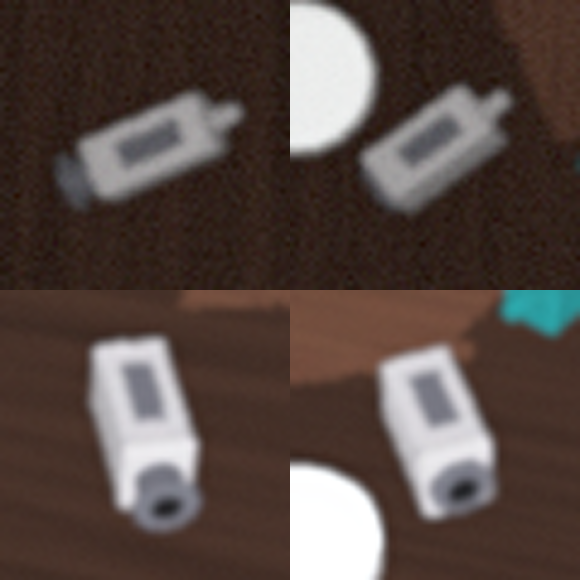

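View pics/h1.png

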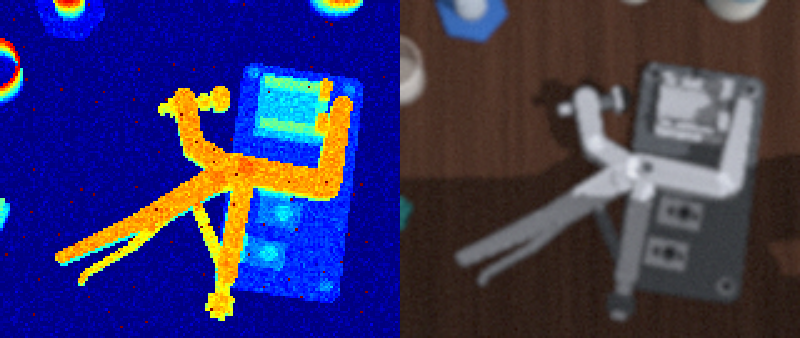

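A at (240,386) has its plug standing out in both views. B's flange sits flush, so B is the shut one. Plate fit is 100.3 x 186.5 mm at a height of 10.5 mm, which matches the sizes given. Next I swing the arm over A.

Call:
jog_arm(
  commands=[
    [1,[0.5,-0.05,0],[0,0,-0.096]],
    [1,[0.5,-0.05,0],[0,0,-0.096]],
    [1,[0.5,-0.05,0],[0,0,-0.096]],
    [1,[0.5,-0.05,0],[0,0,-0.096]],
    [1,[0.5,-0.05,0],[0,0,-0.096]],
    [1,[0.5,-0.05,0],[0,0,-0.096]],
    [1,[0.5,-0.05,0],[0,0,-0.096]],
    [1,[0.5,-0.05,0],[0,0,-0.096]],
    [1,[0.5,-0.05,0],[0,0,-0.096]],
    [1,[0.5,-0.05,0],[0,0,-0.096]],
  ],
)

```text
t: 1.1
ee_pos: [582.1, -175.9, 222.3]
orientation: [-2.578, -1.796, 0.0]
ft_force: [0.6, -0.5, -0.6]
width: 87.7
grasp_force: 0.0
```

```bash
cat >> h.py <<'E'
def togo(x,y,z,yaw):
    """remaining shift in tool axes (fraction) and rz fraction; yaw = heading of tool y, deg"""
    o=get_obs();M=R.from_rotvec(o['orientation']).as_matrix()
    d=M.T@(np.array([x,y,z])-o['ee_pos'])
    h=np.degrees(np.arctan2(M[1,1],M[0,1]));tilt=np.degrees(np.arccos(-M[2,2]))
    print('t',round(o['t'],2),'pos',o['ee_pos'].round(1),'yaw',round(h,2),'tilt',round(tilt,2),'F',o['ft_force'].round(1),'w',round(o['width'],1))
    print('shift/100',(d/100).round(3),'rz',round(-((yaw-h+180)%360-180)/45,3))
E
python3 -c "
from h import *
togo(440,290,150,22.3);print(get_image('wrist')['mount'])"
```

```text
t 1.1 pos [ 582.1 -175.9  222.3] yaw -20.28 tilt 0.02 F [ 0.6 -0.5 -0.6] w 87.7
shift/100 [ 3.878 -2.947  0.724] rz -0.946
[[-4.73473668e-05 -9.68792343e-01 -2.47873744e-01  6.80722564e+01]
 [ 9.99998954e-01  3.12434488e-04 -1.41213608e-03 -6.42927521e-01]
 [ 1.44551092e-03 -2.47873552e-01  9.68791315e-01 -1.61870771e+02]
 [ 0.00000000e+00  0.00000000e+00  0.00000000e+00  1.00000000e+00]]
```

Call:
jog_arm(
  commands=[
    [1,[0.5,0,0],[0,0,-0.08]],
    [1,[0.5,0,0],[0,0,-0.08]],
    [1,[0.5,0,0],[0,0,-0.08]],
    [1,[0,0,0],[0,0,0]],
  ],
)

```text
t: 1.55
ee_pos: [625.6, -29.4, 222.3]
orientation: [-2.393, -2.034, -0.001]
ft_force: [-0.6, 0.4, -1.2]
width: 87.9
grasp_force: 0.0
```

```bash
python3 - <<'E'
from h import *
togo(440,290,150,22.3)
im,z,K,T=grab('wrist');np.savez('w1.npz',im=im,z=z,K=K,T=T);print(K,T.round(3))
P=cloud(z,K,T);x=np.clip(P[...,2]*4,0,255).astype(np.uint8)
cv2.imwrite('pics/w1.png',np.vstack([cv2.resize(im,(400,300)),cv2.resize(cv2.applyColorMap(x,cv2.COLORMAP_JET),(400,300),interpolation=0)]))
E
```

```text
t 1.55 pos [625.6 -29.4 222.3] yaw -9.29 tilt 0.08 F [-0.6  0.4 -1.2] w 87.9
shift/100 [ 2.852 -2.347  0.728] rz -0.702
[[306.30625878   0.         275.99420489]
 [  0.         306.30625878 211.66719585]
 [  0.           0.           1.        ]] [[ 9.87000e-01 -1.56000e-01 -4.10000e-02  6.36153e+02]
 [-1.61000e-01 -9.57000e-01 -2.43000e-01  3.77090e+01]
 [-2.00000e-03  2.46000e-01 -9.69000e-01  3.84285e+02]
 [ 0.00000e+00  0.00000e+00  0.00000e+00  1.00000e+00]]
```

View pics/w1.png

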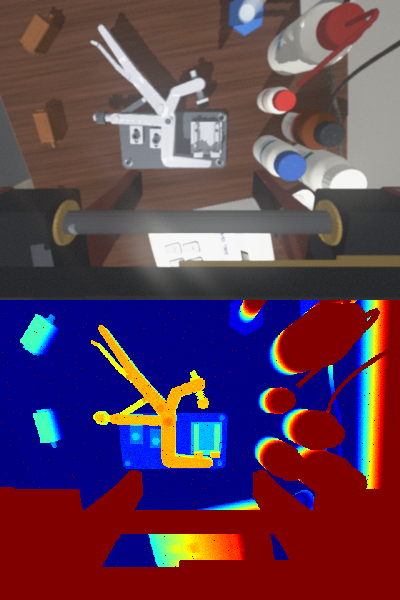

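The wrist view shows the whole plate, at (120-225, 110-168), with the nest at (205,135) in the 400x300 half. I'll measure the plate and nest from its depth map.

```bash
python3 - <<'E'
from h import *
g=np.load('w1.npz');P=cloud(g['z'],g['K'],g['T']);u=np.zeros(P.shape[:2],bool);u[140:245,150:330]=1
print('tablez',np.median(P[60:130,100:130,2]))
m=(u&(abs(P[...,2]-10)<5)).astype(np.uint8)
n,l,st,_=cv2.connectedComponentsWithStats(m);i=1+st[1:,4].argmax();p=P[l==i];r=cv2.minAreaRect(p[:,:2].astype(np.float32));print(r,np.median(p[:,2]))
for name,c,yaw in [('top',np.array([583.2,-32.76]),-9.19),('wrist',np.array(r[0]),None)]:
    if yaw is None: yaw=(r[2] if r[1][0]>r[1][1] else r[2]-90); yaw=(yaw+90)%180-90
    a=np.radians(yaw);ex=np.array([np.cos(a),np.sin(a)]);ey=np.array([-ex[1],ex[0]]);n0=c+57*ex
    print(name,'nest',n0,yaw)
    q=np.stack([(P[...,:2]-n0)@ex,(P[...,:2]-n0)@ey],-1)
    near=u&(abs(q[...,0])<25)&(abs(q[...,1])<22)
    for b in range(-20,20,8):
        s=near&(q[...,1]>b)&(q[...,1]<b+8);X=q[s][:,0];Z=P[s][:,2]
        k=np.arange(-24,25,2);print(b,[int(round(np.median(Z[abs(X-kk)<1.01]))) if (abs(X-kk)<1.01).any() else None for kk in k])
    if name=='wrist': np.savez('nest.npz',n0=n0,yaw=yaw)
    # handle: z 30..50, x -65..-160,y>40
    h=(P[...,2]>30)&(P[...,2]<52)&(q[...,0]<-60)&(q[...,0]>-170)&(q[...,1]>25)&(q[...,1]<190)
    for xx in (-70,-90,-108,-130,-150):
        s=h&(abs(q[...,0]-xx)<2);y=q[s][:,1];zz=P[s][:,2];print(xx,'y',np.percentile(y,[1,99]).round(1),'z',np.percentile(zz,[5,95]).round(0), 'outer(z>38)',y[zz>38].max().round(1) if (zz>38).any() else 0)
    v=(P[...,2]>30)&(P[...,2]<60)&(abs(q[...,1])<90)&(q[...,0]>-20)&(q[...,0]<20)&(q[...,1]>25)
    print('jaw pusher y range',q[v][:,1].min(),q[v][:,1].max(), q[v][:,0].min(),q[v][:,0].max(), 'z',P[v][:,2].max())
E
```

```text
tablez 0.07412303816843746
((581.0064697265625, -31.33111572265625), (100.05724334716797, 186.1267547607422), 80.69892883300781) 9.971319238841374
top nest [639.46835681 -41.86340716] -9.19
-20 [32, 44, 44, 44, 44, 43, 44, 44, 26, 26, 26, 27, 26, 26, 33, 43, 43, 44, 44, 44, 44, 44, 19, 20, 10]
-12 [20, 30, 31, 30, 29, 25, 27, 24, 21, 20, 20, 21, 20, 20, 25, 22, 21, 28, 30, 30, 30, 33, 20, 20, 19]
-4 [19, 29, 30, 29, 28, 20, 20, 20, 20, 20, 19, 20, 20, 20, 20, 20, 20, 23, 29, 30, 30, 29, 20, 19, 19]
4 [19, 29, 30, 30, 27, 20, 20, 20, 20, 20, 19, 19, 19, 20, 20, 20, 20, 23, 28, 30, 30, 29, 20, 20, 20]
12 [20, 29, 29, 30, 28, 20, 20, 20, 20, 20, 20, 20, 19, 20, 20, 19, 19, 23, 28, 30, 30, 29, 20, 20, 19]
-70 y [26.1 75.8] z [43. 48.] outer(z>38) 75.8
-90 y [33.8 98.3] z [42. 46.] outer(z>38) 98.8
-108 y [ 34.9 118.8] z [38. 46.] outer(z>38) 119.6
-130 y [ 36.1 148.6] z [38. 46.] outer(z>38) 150.0
-150 y [ 37.8 174.4] z [35. 46.] outer(z>38) 175.0
jaw pusher y range 25.95603335810899 89.26924630820453 -19.926951795844428 18.153761655000068 z 46.42653597093789
wrist nest [637.25707334 -40
[... 211 characters left out ...]
 21, 28, 30, 30, 30, 20, 20]
-4 [20, 20, 29, 30, 30, 28, 19, 20, 20, 20, 20, 19, 20, 20, 20, 20, 19, 20, 20, 27, 30, 30, 29, 21, 19]
4 [20, 20, 29, 29, 30, 27, 20, 20, 20, 20, 20, 19, 19, 20, 20, 20, 20, 20, 20, 27, 29, 30, 30, 28, 20]
12 [20, 20, 29, 30, 30, 28, 20, 20, 20, 20, 20, 20, 20, 19, 20, 20, 20, 20, 23, 28, 29, 30, 29, 20, 20]
-70 y [25.9 76.8] z [42. 48.] outer(z>38) 76.8
-90 y [33.3 99.5] z [41. 46.] outer(z>38) 99.7
-108 y [ 33.8 121.1] z [38. 46.] outer(z>38) 122.2
-130 y [ 35.1 150.9] z [37. 46.] outer(z>38) 151.5
-150 y [ 38.5 173.7] z [36. 46.] outer(z>38) 174.0
jaw pusher y range 25.024713069922207 89.32646332107083 -19.732386319967315 19.32116972544485 z 46.42653597093789
```

Call:
jog_arm(
  commands=[
    [1,[0.48,-0.4,0],[0,0,-0.12]],
    [1,[0.48,-0.4,0],[0,0,-0.12]],
    [1,[0.48,-0.4,0],[0,0,-0.12]],
    [1,[0.3,-0.4,0],[0,0,-0.12]],
    [1,[0.2,-0.3,0],[0,0,-0.12]],
    [1,[0,0,0],[0,0,-0.1]],
    [1,[0,0,0],[0,0,0]],
  ],
)

```text
t: 2.3
ee_pos: [460.6, 124.9, 222.8]
orientation: [1.76, 2.602, -0.0]
ft_force: [-0.6, 0.3, 0.0]
width: 87.6
grasp_force: 0.0
```

```bash
python3 - <<'E'
from h import *
togo(440,290,150,22.3)
im,z,K,T=grab('wrist');np.savez('w2.npz',im=im,z=z,K=K,T=T)
cv2.imwrite('pics/w2.png',im)
P=cloud(z,K,T)
m=((np.hypot(P[...,0]-440,P[...,1]-290)<70)&(abs(P[...,2]-28)<4)).astype(np.uint8)
n,l,st,ce=cv2.connectedComponentsWithStats(m);i=1+st[1:,4].argmax();p=P[l==i];print(st[i],ce[i],np.median(p[:,2]),cv2.minAreaRect(p[:,:2].astype(np.float32)))
E
```

```text
t 2.3 pos [460.6 124.9 222.8] yaw 21.84 tilt 0.02 F [-0.6  0.3  0. ] w 87.6
shift/100 [1.609 0.423 0.728] rz -0.01
[ 304   15   23   53 1192] [314.95302013  41.02181208] 27.784734536198357 ((438.1042785644531, 291.23907470703125), (23.873586654663086, 49.78831100463867), 23.12160301208496)
```

View pics/w2.png

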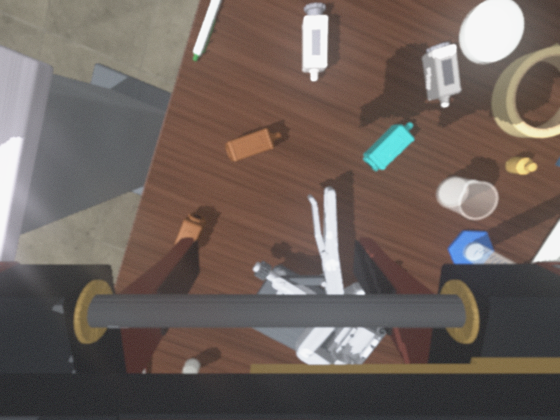

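The wrist depth map gives A as a 23.9 x 49.8 mm rectangle at height 27.8 mm, with its centre at (438.1, 291.2) and heading 23.1°. These match the given size. I'll go above it, descend and grip.

Call:
jog_arm(
  commands=[
    [0.6,[0.41,0.1,0.1],[0,0,-0.028]],
    [0.3,[0.41,0.1,0.4],[0,0,0]],
    [0.3,[0.41,0.1,0.4],[0,0,0]],
    [0.3,[0.4,0.1,0.3],[0,0,0]],
    [0.3,[0,0,0],[0,0,0]],
    [0.3,[0,0,0],[0,0,0]],
  ],
)

```text
t: 2.95
ee_pos: [437.3, 278.6, 113.5]
orientation: [-1.733, -2.62, 0.003]
ft_force: [-0.4, 0.0, -0.2]
width: 57.1
grasp_force: 0.0
```

```bash
python3 - <<'E'
from h import *
togo(438.1,291.2,13,23.1)
im,z,K,T=grab('wrist');np.savez('w3.npz',im=im,z=z,K=K,T=T)
P=cloud(z,K,T)
m=((np.hypot(P[...,0]-440,P[...,1]-290)<60)&(abs(P[...,2]-28)<4)).astype(np.uint8)
n,l,st,ce=cv2.connectedComponentsWithStats(m);i=1+st[1:,4].argmax();p=P[l==i];print(st[i],ce[i],np.median(p[:,2]),cv2.minAreaRect(p[:,:2].astype(np.float32)))
E
```

```text
t 2.95 pos [437.3 278.6 113.5] yaw 23.04 tilt 0.12 F [-0.4  0.  -0.2] w 57.1
shift/100 [0.113 0.058 1.005] rz -0.001
[ 269  174   30   59 1677] [283.33631485 202.71675611] 27.790416610736628 ((437.97344970703125, 291.6388854980469), (23.9019718170166, 49.56663513183594), 22.801794052124023)
```

Call:
jog_arm(
  commands=[
    [0.3,[0.115,0.057,0.2],[0,0,0.006]],
    [0.3,[0,0,0.3],[0,0,0]],
    [0.3,[0,0,0.3],[0,0,0]],
    [0.3,[0,0,0.15],[0,0,0]],
    [0.3,[0,0,0.055],[0,0,0]],
    [0.3,[0,0,0],[0,0,0]],
    [-1,[0,0,0],[0,0,0]],
    [-1,[0,0,0],[0,0,0]],
    [-1,[0,0,0],[0,0,0]],
    [-1,[0,0,0],[0,0,0]],
  ],
)

```text
t: 4.0
ee_pos: [438.1, 292.1, 14.5]
orientation: [1.737, 2.617, 0.001]
ft_force: [0.4, 0.2, 0.2]
width: 28.7
grasp_force: 0.0
```

```bash
python3 - <<'E'
from h import *
togo(438.1,291.2,13,23.1);print(get_obs()['grasp_force'])
E
```

```text
t 4.0 pos [438.1 292.1  14.5] yaw 22.84 tilt 0.06 F [0.4 0.2 0.2] w 28.7
shift/100 [-0.009 -0.003  0.015] rz -0.006
0.0
```

Call:
jog_arm(
  commands=[
    [-1,[0,0,0],[0,0,0]],
    [-1,[0,0,0],[0,0,0]],
    [-1,[0,0,-0.1],[0,0,0]],
    [-1,[0,0,-0.4],[0,0,0]],
    [-1,[0,0,-0.4],[0,0,0]],
    [-1,[-0.2,0.02,-0.1],[0,0,0]],
    [-1,[-0.42,0.06,0],[0,0,0]],
    [-1,[-0.42,0.06,0],[0,0,0]],
    [-1,[-0.42,0.06,0],[0,0,0]],
    [-1,[-0.42,0.06,0],[0,0,0]],
  ],
)

```text
t: 5.0
ee_pos: [535.2, 127.2, 114.5]
orientation: [1.737, 2.617, 0.0]
ft_force: [0.0, 0.6, -0.4]
width: 23.9
grasp_force: 30.0
```

Call:
jog_arm(
  commands=[
    [-1,[-0.42,0.06,0],[0,0,0]],
    [-1,[-0.42,0.06,0],[0,0,0]],
    [-1,[-0.42,0.06,0],[0,0,0]],
    [-1,[-0.42,0.06,0],[0,0,0]],
    [-1,[-0.27,0.05,0],[0,0,0.12]],
    [-1,[0,0,0],[0,0,0.15]],
    [-1,[0,0,0],[0,0,0.15]],
    [-1,[0,0,0],[0,0,0.15]],
    [-1,[0,0,0],[0,0,0.14]],
    [-1,[0,0,0],[0,0,0]],
  ],
)

```text
t: 6.0
ee_pos: [636.8, -39.8, 114.2]
orientation: [-2.392, -2.037, 0.001]
ft_force: [0.1, -0.2, -0.9]
width: 24.0
grasp_force: 30.0
```

```bash
python3 - <<'E'
from h import *
togo(637.3,-40.5,55,-9.3);print(get_obs()['grasp_force'])
E
```

```text
t 6.0 pos [636.8 -39.8 114.2] yaw -9.17 tilt 0.03 F [ 0.1 -0.2 -0.9] w 24.0
shift/100 [-0.006  0.006  0.592] rz 0.003
30.00063121318817
```

Call:
jog_arm(
  commands=[
    [-1,[0,0,0.2],[0,0,0]],
    [-1,[0,0,0.15],[0,0,0]],
    [-1,[0,0,0],[0,0,0]],
    [-1,[0,0,0],[0,0,0]],
  ],
)

```text
t: 6.4
ee_pos: [636.7, -39.7, 78.6]
orientation: [-2.389, -2.039, 0.001]
ft_force: [0.1, -0.7, -0.3]
width: 23.8
grasp_force: 30.0
```

```bash
python3 - <<'E'
from h import *
togo(637.3,-40.5,55,-9.3)
im,z,K,T=grab('wrist');np.savez('w4.npz',im=im,z=z,K=K,T=T)
P=cloud(z,K,T);x=np.clip(P[...,2]*2.5,0,255).astype(np.uint8)
cv2.imwrite('pics/w4.png',np.vstack([im[100:400,80:480],cv2.applyColorMap(x,cv2.COLORMAP_JET)[100:400,80:480]]))
E
```

```text
t 6.4 pos [636.7 -39.7  78.6] yaw -9.06 tilt 0.07 F [ 0.1 -0.7 -0.3] w 23.8
shift/100 [-0.007  0.007  0.236] rz 0.005
```

View pics/w4.png

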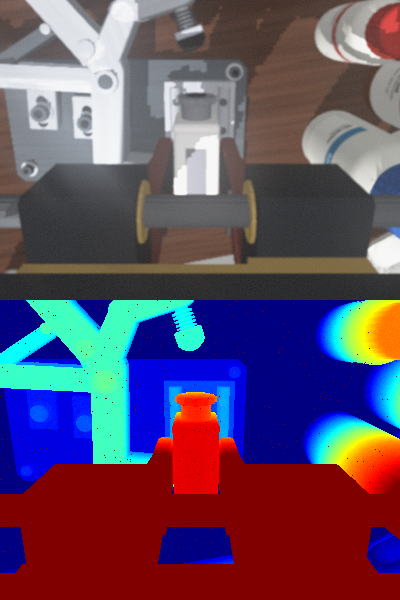

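The picture shows the held cartridge at (195,150), square to the nest. Both nest walls are visible beside it at (170,110) and (232,110). Now I measure the offset between the two in this one image.

```bash
python3 - <<'E'
from h import *
g=np.load('w4.npz');P=cloud(g['z'],g['K'],g['T']);yaw=-9.3;a=np.radians(yaw);ex=np.array([np.cos(a),np.sin(a)]);ey=np.array([-ex[1],ex[0]])
n0=np.array([637.26,-40.54]);q=np.stack([(P[...,:2]-n0)@ex,(P[...,:2]-n0)@ey],-1);Z=P[...,2]
near=(abs(q[...,0])<40)&(abs(q[...,1])<60)
print('tcp in nest',[(np.array([636.7,-39.7])-n0)@e for e in(ex,ey)])
for nm,lo,hi,y0,y1 in [('cart',86,98,-5,24),('wall',28,32,5,30)]:
    for b in np.arange(y0,y1,5):
        s=near&(Z>lo)&(Z<hi)&(q[...,1]>=b)&(q[...,1]<b+5)
        X=np.sort(q[s][:,0])
        if len(X)<8: continue
        if nm=='cart': print(nm,b,X[2].round(1),X[-3].round(1),'mid',((X[2]+X[-3])/2).round(2))
        else:
            L=X[X<0];Rr=X[X>0]; print(nm,b,[np.percentile(v,[3,97]).round(1) if len(v)>4 else None for v in(L,Rr)])
s=near&(Z>86)&(Z<98);p=q[s];print('cart y max',np.percentile(p[:,1],99.5), cv2.minAreaRect(p.astype(np.float32)),'topz',np.median(Z[s]))
# wall direction: inner edges
s=near&(Z>28.5)&(Z<32)&(q[...,1]>0)&(q[...,1]<28)
for sg in(-1,1):
    w=q[s&(q[...,0]*sg>5)&(abs(q[...,0])<26)];v=cv2.minAreaRect(w.astype(np.float32));print(v)
# plug flange
s=near&(Z>60)&(Z<92)&(q[...,1]>20);print('flange y max',np.percentile(q[s][:,1],99),'x',np.percentile(q[s&(q[...,1]>27)][:,0],[1,99]))
# far end of walls (+y end of walls / floor)
for yy in range(14,48,2):
    s=near&(abs(q[...,1]-yy)<1)&(abs(q[...,0])>15)&(abs(q[...,0])<21);print(yy,np.median(Z[s]).round(1),end=' ')
E
```

```text
tcp in nest [np.float64(-0.688386410914581), np.float64(0.7384606619638411)]
cart -5 -13.5 10.4 mid -1.58
cart 0 -13.5 10.3 mid -1.58
cart 5 -13.5 10.3 mid -1.59
cart 10 -22.3 19.0 mid -1.66
cart 15 -13.3 10.0 mid -1.66
cart 20 -13.7 10.3 mid -1.7
wall 5 [array([-20.2, -18. ]), array([15. , 21.5])]
wall 10 [array([-20.2, -16.5]), array([14.9, 21.3])]
wall 15 [array([-20.1, -13.7]), array([14.8, 21.2])]
wall 20 [array([-20.4, -15.2]), array([14.5, 21. ])]
wall 25 [array([-20.6, -14.2]), array([14.6, 20.9])]
cart y max 36.662366049421614 ((-2.473832130432129, 10.392433166503906), (54.242759704589844, 39.49720001220703), 72.55884552001953) topz 91.94520944235255
((-17.021669387817383, 14.482072830200195), (6.924828052520752, 26.903568267822266), 0.8932247161865234)
((18.047027587890625, 14.05215072631836), (7.05717134475708, 27.851484298706055), 0.050913382321596146)
flange y max 37.1779440743398 x [-12.25474357   8.72260744]
14 114.1 16 29.4 18 30.0 20 183.7 22 182.8 24 195.4 26 193.8 28 182.4 30 182.4 32 182.4 34 178.4 36 174.1 38 9.8 40 9.4 42 9.7 44 10.0 46 9.9
```

The cartridge needs about +2.05 mm in nest x. Next I check where the anvil lies along y.

```bash
python3 - <<'E'
from h import *
yaw=-9.3;a=np.radians(yaw);ex=np.array([np.cos(a),np.sin(a)]);ey=np.array([-ex[1],ex[0]])
def prof(P,n0,nm):
    q=np.stack([(P[...,:2]-n0)@ex,(P[...,:2]-n0)@ey],-1)
    for lab,f in [('chan|x|7-11',(abs(q[...,0])>7)&(abs(q[...,0])<11)),('slot',abs(q[...,0])<4),('wall16-20',(abs(q[...,0]-.5)>16)&(abs(q[...,0]-.5)<20)),('plate x=-100..-85',(q[...,0]<-85)&(q[...,0]>-100))]:
        print(nm,lab,end=': ')
        for y in range(-56,60,3):
            s=f&(abs(q[...,1]-y)<1.5);print(y,int(np.median(P[s][:,2])) if s.sum()>2 else '-',end=' | ')
        print()
g=np.load('w1.npz');prof(cloud(g['z'],g['K'],g['T']),np.array([637.26,-40.54]),'w1')
g=np.load('top.npz');T=np.eye(4);T[:3,:3]=R.from_rotvec(g['orientation']).as_matrix();T[:3,3]=g['eye']
prof(cloud(g['z_map'],g['intrinsics'],T),np.array([639.47,-41.86])-2*ex,'top')
E
```

```text
w1 chan|x|7-11: -56 0 | -53 0 | -50 8 | -47 9 | -44 - | -41 - | -38 - | -35 44 | -32 44 | -29 43 | -26 44 | -23 44 | -20 42 | -17 43 | -14 43 | -11 33 | -8 19 | -5 19 | -2 19 | 1 19 | 4 20 | 7 19 | 10 19 | 13 19 | 16 19 | 19 19 | 22 19 | 25 19 | 28 329 | 31 339 | 34 339 | 37 318 | 40 316 | 43 10 | 46 9 | 49 9 | 52 0 | 55 0 | 58 0 | 
w1 slot: -56 0 | -53 0 | -50 7 | -47 9 | -44 - | -41 - | -38 - | -35 44 | -32 45 | -29 44 | -26 44 | -23 40 | -20 36 | -17 26 | -14 26 | -11 24 | -8 20 | -5 19 | -2 19 | 1 19 | 4 19 | 7 19 | 10 19 | 13 20 | 16 19 | 19 19 | 22 19 | 25 20 | 28 329 | 31 339 | 34 338 | 37 318 | 40 316 | 43 9 | 46 10 | 49 9 | 52 0 | 55 0 | 58 0 | 
w1 wall16-20: -56 0 | -53 0 | -50 8 | -47 9 | -44 9 | -41 10 | -38 10 | -35 11 | -32 27 | -29 43 | -26 44 | -23 44 | -20 44 | -17 43 | -14 43 | -11 34 | -8 29 | -5 29 | -2 29 | 1 30 | 4 30 | 7 29 | 10 29 | 13 29 | 16 29 | 19 30 | 22 29 | 25 30 | 28 329 | 31 339 | 34 338 | 37 318 | 40 316 | 43 10 | 46 9 | 49 9 | 52 0 | 55 0 | 58 0 | 
w1 plate x=-100..-85: -56 0 | -53 0 | -50 9 | -47 9 | -44 10 | -41 10 | -38 10 | -35 10 | -32 9 | -29 
[... 858 characters left out ...]
| 49 9 | 52 1 | 55 0 | 58 - | 
top wall16-20: -56 0 | -53 0 | -50 12 | -47 8 | -44 11 | -41 13 | -38 - | -35 47 | -32 45 | -29 43 | -26 44 | -23 43 | -20 43 | -17 43 | -14 43 | -11 31 | -8 29 | -5 27 | -2 28 | 1 30 | 4 30 | 7 29 | 10 28 | 13 29 | 16 29 | 19 28 | 22 29 | 25 30 | 28 29 | 31 29 | 34 20 | 37 11 | 40 10 | 43 10 | 46 10 | 49 9 | 52 2 | 55 1 | 58 0 | 
top plate x=-100..-85: -56 1 | -53 0 | -50 10 | -47 9 | -44 11 | -41 10 | -38 9 | -35 10 | -32 9 | -29 10 | -26 11 | -23 10 | -20 9 | -17 10 | -14 9 | -11 10 | -8 13 | -5 15 | -2 14 | 1 16 | 4 15 | 7 14 | 10 14 | 13 14 | 16 13 | 19 15 | 22 13 | 25 10 | 28 11 | 31 12 | 34 44 | 37 44 | 40 45 | 43 43 | 46 44 | 49 9 | 52 0 | 55 0 | 58 0 |
```

The anvil face is at about -11.3 in the plate-centred frame. The nest therefore lies about +14 mm off the plate's middle line, so I shift and re-measure.

Call:
jog_arm(
  commands=[
    [-1,[0.08,0.02,0],[0,0,0.005]],
    [-1,[0.08,0,0],[0,0,0]],
    [-1,[0,0,0],[0,0,0]],
    [-1,[0,0,0],[0,0,0]],
  ],
)

```text
t: 6.85
ee_pos: [641.8, -23.8, 79.3]
orientation: [2.394, 2.034, 0.0]
ft_force: [-0.9, -0.4, -0.7]
width: 23.4
grasp_force: 30.0
```

```bash
python3 - <<'E'
from h import *
togo(637.3,-40.5,55,-9.3)
im,z,K,T=grab('wrist');np.savez('w5.npz',im=im,z=z,K=K,T=T)
P=cloud(z,K,T);yaw=-9.3;a=np.radians(yaw);ex=np.array([np.cos(a),np.sin(a)]);ey=np.array([-ex[1],ex[0]])
n0=np.array([637.26,-40.54])+.45*ex+14.2*ey;q=np.stack([(P[...,:2]-n0)@ex,(P[...,:2]-n0)@ey],-1);Z=P[...,2]
near=(abs(q[...,0])<40)&(abs(q[...,1])<70)
for b in (0,5,18):
    X=np.sort(q[near&(Z>88)&(Z<98)&(q[...,1]>=b)&(q[...,1]<b+5)][:,0]);print('cart',b,X[[2,-3]],X[[2,-3]].mean())
for b in (0,5,10,15):
    X=np.sort(q[near&(Z>28)&(Z<32)&(q[...,1]>=b)&(q[...,1]<b+5)][:,0]);L=X[X<0];r=X[X>0];print('wall',b,[np.percentile(v,[3,97]).round(1) for v in(L,r) if len(v)>4])
s=near&(Z>60)&(Z<97)&(abs(q[...,0])<11);print('flange y',np.percentile(q[s][:,1],[99,99.7]))
s=near&(Z>88)&(Z<97)&(abs(q[...,0])<11)&(q[...,1]<40);
for y in range(16,44,2):
    t=near&(abs(q[...,1]-y)<1)&(abs(q[...,0]+1)<6)&(Z>50);print(y,np.median(Z[t]).round(0) if t.sum()>3 else '-',end=' ')
s=near&(Z>25)&(Z<50)&(abs(q[...,0])<16)&(q[...,1]>30);print('pusher y',np.percentile(q[s][:,1],[0.5,2,10]),'x',np.percentile(q[s][:,0],[2,98]))
E
```

```text
t 6.85 pos [641.8 -23.8  79.3] yaw -9.28 tilt 0.02 F [-0.9 -0.4 -0.7] w 23.4
shift/100 [-0.173 -0.018  0.243] rz 0.0
cart 0 [-11.56519351  12.33434987] 0.3845781805267432
cart 5 [-11.53697268  12.30085735] 0.3819423351364417
cart 18 [-11.27359505  11.92301212] 0.32470853686883316
wall 0 [array([-20.6, -16.8]), array([17.2, 20.9])]
wall 5 [array([-21.1, -16.7]), array([17.1, 20.8])]
wall 10 [array([-21. , -15.2]), array([15.6, 20.8])]
wall 15 [array([-20.9, -14.5]), array([14.8, 20.6])]
flange y [39.40121519 39.53222277]
16 93.0 18 93.0 20 93.0 22 185.0 24 186.0 26 197.0 28 196.0 30 177.0 32 175.0 34 86.0 36 88.0 38 88.0 40 81.0 42 - pusher y [44.46052815 45.24031742 47.74287532] x [-15.38390704   1.84955568]
```

Call:
jog_arm(
  commands=[
    [-1,[0,-0.004,0.1],[0,0,0]],
    [-1,[0,0,0.1],[0,0,0]],
    [-1,[0,0,0.08],[0,0,0]],
    [-1,[0,0,0.04],[0,0,0]],
    [-1,[0,0,0.02],[0,0,0]],
    [-1,[0,0,0.02],[0,0,0]],
    [-1,[0,0,0],[0,0,0]],
  ],
)

```text
t: 7.6
ee_pos: [641.2, -24.2, 42.8]
orientation: [-2.395, -2.033, 0.0]
ft_force: [-0.5, -0.0, -0.4]
width: 23.5
grasp_force: 30.0
```

Call:
jog_arm(
  commands=[
    [-1,[0,0,0.02],[0,0,0]],
    [-1,[0,0,0.02],[0,0,0]],
    [-1,[0,0,0],[0,0,0]],
  ],
)

```text
t: 7.9
ee_pos: [641.1, -24.2, 38.8]
orientation: [-2.395, -2.033, 0.0]
ft_force: [0.0, -0.9, -1.5]
width: 23.9
grasp_force: 30.0
```

Call:
jog_arm(
  commands=[
    [-1,[0,0,0.02],[0,0,0]],
    [-1,[0,0,0.01],[0,0,0]],
    [-1,[0,0,0],[0,0,0]],
  ],
)

```text
t: 8.2
ee_pos: [641.1, -24.2, 35.8]
orientation: [-2.395, -2.033, 0.0]
ft_force: [0.8, -0.3, -0.2]
width: 23.3
grasp_force: 30.0
```

Call:
jog_arm(
  commands=[
    [-1,[0,0,0.008],[0,0,0]],
    [-1,[0,0,0],[0,0,0]],
  ],
)

```text
t: 8.4
ee_pos: [641.2, -24.2, 35.1]
orientation: [-2.395, -2.033, 0.0]
ft_force: [-0.4, 0.2, -1.2]
width: 23.9
grasp_force: 30.0
```

Call:
jog_arm(
  commands=[
    [-1,[0,0,0.005],[0,0,0]],
    [-1,[0,0,0],[0,0,0]],
    [-0.2,[0,0,0],[0,0,0]],
    [-0.2,[0,0,0],[0,0,0]],
    [-0.2,[0,0,0],[0,0,0]],
    [-0.2,[0,0,-0.05],[0,0,0]],
    [-0.2,[0,0,-0.2],[0,0,0]],
    [-0.2,[0,0,-0.4],[0,0,0]],
    [-0.2,[0,0,-0.4],[0,0,0]],
    [-0.2,[0,0,0],[0,0,0]],
  ],
)

```text
t: 9.4
ee_pos: [645.1, -24.4, 145.9]
orientation: [2.39, 2.029, 0.012]
ft_force: [0.6, 0.0, 0.9]
width: 34.9
grasp_force: 0.0
```

```bash
python3 - <<'E'
from h import *
togo(637.3,-40.5,55,-9.3)
im,z,K,T=grab('wrist');np.savez('w6.npz',im=im,z=z,K=K,T=T)
cv2.imwrite('pics/w6.png',im)
P=cloud(z,K,T);yaw=-9.3;a=np.radians(yaw);ex=np.array([np.cos(a),np.sin(a)]);ey=np.array([-ex[1],ex[0]])
n0=np.array([637.26,-40.54])+.45*ex+14.2*ey;q=np.stack([(P[...,:2]-n0)@ex,(P[...,:2]-n0)@ey],-1);Z=P[...,2]
m=((abs(q[...,0])<14)&(abs(q[...,1])<28)&(abs(Z-48)<3)).astype(np.uint8)
p=q[m>0];print('cart',len(p),np.median(Z[m>0]),cv2.minAreaRect(p.astype(np.float32)))
h=(Z>36)&(Z<52)&(q[...,0]<-45)&(q[...,0]>-220)&(q[...,1]>0)&(q[...,1]<190)
for xx in (-65,-80,-95,-108,-120,-135,-150,-160,-170):
    s=h&(abs(q[...,0]-xx)<1);y=np.sort(q[s][:,1]);
    if len(y)<4: continue
    gp=np.where(np.diff(y)>3)[0];seg=np.split(y,gp+1);print(xx,[(round(v[0],1),round(v[-1],1)) for v in seg if len(v)>2])
E
```

```text
t 9.4 pos [645.1 -24.4 145.9] yaw -9.34 tilt 0.58 F [0.6 0.  0.9] w 34.9
shift/100 [-0.172 -0.06   0.909] rz -0.001
cart 1482 47.78884870897059 ((-0.6965465545654297, 0.23284530639648438), (52.6785888671875, 24.224905014038086), 89.21561431884766)
-65 [(np.float64(0.2), np.float64(57.0))]
-80 [(np.float64(18.2), np.float64(33.1)), (np.float64(41.7), np.float64(73.3))]
-95 [(np.float64(18.7), np.float64(34.0)), (np.float64(52.4), np.float64(90.2))]
-108 [(np.float64(19.1), np.float64(34.0)), (np.float64(44.7), np.float64(55.0)), (np.float64(76.4), np.float64(106.0))]
-120 [(np.float64(20.1), np.float64(48.2)), (np.float64(86.9), np.float64(122.2))]
-135 [(np.float64(21.1), np.float64(38.7)), (np.float64(100.4), np.float64(111.1)), (np.float64(120.8), np.float64(142.0))]
-150 [(np.float64(26.4), np.float64(33.3)), (np.float64(118.6), np.float64(128.4)), (np.float64(145.3), np.float64(160.2))]
-160 [(np.float64(20.1), np.float64(38.7)), (np.float64(131.5), np.float64(138.2))]
-170 [(np.float64(21.0), np.float64(39.7))]
```

View pics/w6.png

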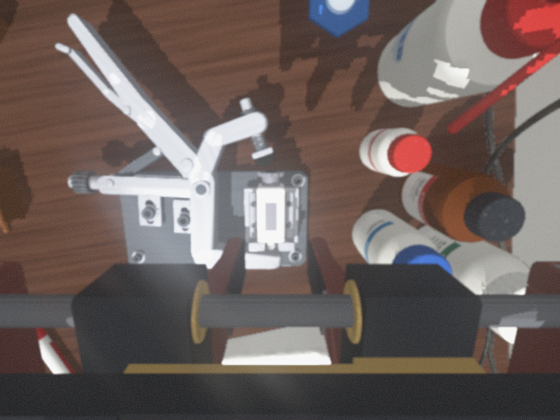

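The cartridge is fully down: its top is at 47.8 mm, it sits at x≈-0.7 and y≈0.2, and it is aligned. The handle in the upper left is still open, and it implies a skew of about -2.9°. Next I plan the handle swing.

```bash
cat >> h.py <<'E'
A=np.radians(-9.3);EX=np.array([np.cos(A),np.sin(A)]);EY=np.array([-EX[1],EX[0]]);N0=np.array([640.0,-26.6])
def skew(p,th=-0.05):
    c,s=np.cos(th),np.sin(th);return np.array([[c,-s],[s,c]])@(np.array(p)-[0,36])+[0,36]
def tonest(): 
    o=get_obs();d=o['ee_pos'][:2]-N0;return np.array([d@EX,d@EY,o['ee_pos'][2]]).round(1)
E
python3 - <<'E'
from h import *
print(tonest())
c=np.array([-72.7,52.8]);p=np.array([-141,137.3])
for f in np.linspace(0,1,10):
    a=np.radians(45.2*f);M=np.array([[np.cos(a),-np.sin(a)],[np.sin(a),np.cos(a)]])
    k=skew(c+M@(p-c));print(round(f,2),'corner',k.round(1),'TCP',(k+[13.5,10]).round(1))
E
```

```text
[  3.    2.8 143.2]
0.0 corner [-135.8  144.2] TCP [-122.3  154.2]
0.11 corner [-143.2  138.3] TCP [-129.7  148.3]
0.22 corner [-150.1  131.7] TCP [-136.6  141.7]
0.33 corner [-156.4  124.6] TCP [-142.9  134.6]
0.44 corner [-162.   116.9] TCP [-148.5  126.9]
0.56 corner [-167.   108.8] TCP [-153.5  118.8]
0.67 corner [-171.2  100.2] TCP [-157.7  110.2]
0.78 corner [-174.6   91.4] TCP [-161.1  101.4]
0.89 corner [-177.3   82.2] TCP [-163.8   92.2]
1.0 corner [-179.2   72.9] TCP [-165.7   82.9]
```

Call:
jog_arm(
  commands=[
    [-1,[0.41,-0.28,0],[0,0,0]],
    [-1,[0.41,-0.28,0],[0,0,0]],
    [-1,[0.41,-0.28,0],[0,0,0]],
    [-1,[0.42,-0.29,0],[0,0,0]],
    [-1,[0,0,0.3],[0,0,0]],
    [-1,[0,0,0.3],[0,0,0]],
    [-1,[0,0,0],[0,0,0]],
  ],
)

```text
t: 10.15
ee_pos: [553.1, 155.6, 75.5]
orientation: [-2.391, -2.032, 0.012]
ft_force: [-1.2, 0.0, -0.0]
width: 0.3
grasp_force: 0.0
```

```bash
python3 - <<'E'
from h import *
togo(500,100,26,-9.3);print(tonest())
E
```

```text
t 10.15 pos [553.1 155.6  75.5] yaw -9.28 tilt 0.49 F [-1.2  0.  -0. ] w 0.3
shift/100 [-0.633 -0.431  0.501] rz 0.001
[-115.2  165.8   75.5]
```

Call:
jog_arm(
  commands=[
    [-1,[0,0,0.25],[0,0,0]],
    [-1,[0,0,0.2],[0,0,0]],
    [-1,[0,0,0.04],[0,0,0]],
    [-1,[0,0,0],[0,0,0]],
    [-1,[-0.03,-0.02,0],[0,0,0]],
    [-1,[-0.03,-0.02,0],[0,0,0]],
  ],
)

```text
t: 10.75
ee_pos: [552.6, 150.6, 31.8]
orientation: [2.394, 2.033, 0.002]
ft_force: [0.2, 0.0, -0.9]
width: 0.4
grasp_force: 0.0
```

Call:
jog_arm(
  commands=[
    [-1,[-0.02,-0.015,0],[0,0,0]],
    [-1,[-0.02,-0.015,0],[0,0,0]],
    [-1,[-0.02,-0.015,0],[0,0,0]],
  ],
)

```text
t: 11.05
ee_pos: [546.6, 145.4, 31.0]
orientation: [2.395, 2.033, 0.001]
ft_force: [-0.4, 0.8, 0.0]
width: 0.4
grasp_force: 0.0
```

Call:
jog_arm(
  commands=[
    [-1,[-0.02,-0.02,0],[0,0,0]],
    [-1,[-0.02,-0.02,0],[0,0,0]],
    [-1,[-0.02,-0.02,0],[0,0,0]],
  ],
)

```text
t: 11.35
ee_pos: [540.2, 140.9, 30.8]
orientation: [2.395, 2.033, 0.002]
ft_force: [2.4, 4.2, -0.9]
width: 0.4
grasp_force: 1.7
```

Call:
jog_arm(
  commands=[
    [-1,[-0.027,-0.036,0],[0,0,0]],
    [-1,[-0.027,-0.036,0],[0,0,0]],
    [-1,[-0.027,-0.036,0],[0,0,0]],
  ],
)

```text
t: 11.65
ee_pos: [528.5, 134.2, 30.9]
orientation: [2.393, 2.033, 0.003]
ft_force: [7.3, 0.5, -3.3]
width: 0.8
grasp_force: 3.0
```

Call:
jog_arm(
  commands=[
    [-1,[-0.036,-0.03,0],[0,0,0]],
    [-1,[-0.037,-0.03,0],[0,0,0]],
    [-1,[-0.037,-0.03,0],[0,0,0]],
  ],
)

```text
t: 11.95
ee_pos: [519.1, 125.8, 31.0]
orientation: [2.394, 2.032, 0.008]
ft_force: [8.3, 6.2, -6.0]
width: 0.6
grasp_force: 5.0
```

Call:
jog_arm(
  commands=[
    [-1,[-0.04,-0.027,0],[0,0,0]],
    [-1,[-0.04,-0.024,0],[0,0,0]],
  ],
)

```text
t: 12.15
ee_pos: [512.4, 118.4, 31.0]
orientation: [2.394, 2.032, 0.006]
ft_force: [6.5, 5.2, -4.3]
width: 0.6
grasp_force: 3.9
```

```bash
python3 -c "
from h import *
togo(500,100,26,-9.3);print(tonest())"
```

```text
t 12.15 pos [512.4 118.4  31. ] yaw -9.34 tilt 0.23 F [ 6.5  5.2 -4.3] w 0.6
shift/100 [-0.202 -0.092  0.049] rz -0.001
[-149.4  122.5   31. ]
```

Call:
jog_arm(
  commands=[
    [-1,[-0.03,-0.013,0],[0,0,0]],
    [-1,[-0.03,-0.013,0],[0,0,0]],
  ],
)

```text
t: 12.35
ee_pos: [508.0, 112.6, 30.8]
orientation: [2.395, 2.032, 0.003]
ft_force: [4.5, 4.9, -3.4]
width: 0.8
grasp_force: 3.3
```

Call:
jog_arm(
  commands=[
    [-1,[-0.03,-0.01,0],[0,0,0]],
    [-1,[-0.03,-0.01,0],[0,0,0]],
  ],
)

```text
t: 12.55
ee_pos: [504.1, 107.1, 30.7]
orientation: [-2.395, -2.032, -0.001]
ft_force: [1.7, 6.4, -2.4]
width: 0.2
grasp_force: 3.1
```

Call:
jog_arm(
  commands=[
    [-1,[-0.025,-0.007,0],[0,0,0]],
    [-1,[-0.025,-0.007,0],[0,0,0]],
  ],
)

```text
t: 12.75
ee_pos: [501.0, 102.3, 30.5]
orientation: [-2.394, -2.032, 0.001]
ft_force: [-0.7, 6.3, -1.2]
width: 0.4
grasp_force: 2.5
```

```bash
python3 -c "
from h import *
togo(500,100,26,-9.3);print(tonest())"
```

```text
t 12.75 pos [501.  102.3  30.5] yaw -9.37 tilt 0.09 F [-0.7  6.3 -1.2] w 0.4
shift/100 [-0.025 -0.006  0.045] rz -0.002
[-158.   104.8   30.5]
```

Call:
jog_arm(
  commands=[
    [-1,[-0.02,-0.006,0],[0,0,0]],
    [-1,[-0.02,-0.005,0],[0,0,0]],
  ],
)

```text
t: 12.95
ee_pos: [498.8, 98.4, 30.4]
orientation: [-2.394, -2.031, 0.003]
ft_force: [-0.7, 4.8, 0.1]
width: 0.4
grasp_force: 1.8
```

Call:
jog_arm(
  commands=[
    [-1,[-0.015,-0.004,0],[0,0,0]],
    [-1,[-0.015,-0.004,0],[0,0,0]],
  ],
)

```text
t: 13.15
ee_pos: [498.1, 95.3, 30.5]
orientation: [-2.394, -2.033, 0.002]
ft_force: [-0.8, 2.7, 0.0]
width: 0.1
grasp_force: 1.3
```

Call:
jog_arm(
  commands=[
    [-1,[-0.015,-0.004,0],[0,0,0]],
    [-1,[-0.015,-0.003,0],[0,0,0]],
  ],
)

```text
t: 13.35
ee_pos: [497.6, 92.4, 30.6]
orientation: [-2.395, -2.033, 0.001]
ft_force: [-0.9, 1.6, 0.4]
width: 0.8
grasp_force: 0.8
```

Call:
jog_arm(
  commands=[
    [-1,[-0.01,-0.002,0],[0,0,0]],
    [-1,[-0.01,-0.002,0],[0,0,0]],
  ],
)

```text
t: 13.55
ee_pos: [497.2, 90.5, 30.7]
orientation: [2.395, 2.033, -0.0]
ft_force: [-0.8, 0.8, -0.2]
width: 0.2
grasp_force: 0.4
```

Call:
jog_arm(
  commands=[
    [-1,[-0.01,-0.002,0],[0,0,0]],
    [-1,[-0.01,-0.002,0],[0,0,0]],
  ],
)

```text
t: 13.75
ee_pos: [496.5, 88.6, 30.7]
orientation: [2.395, 2.033, -0.0]
ft_force: [-1.1, -0.1, 0.1]
width: 0.5
grasp_force: 0.0
```

Call:
jog_arm(
  commands=[
    [-1,[-0.01,-0.002,0],[0,0,0]],
    [-1,[-0.005,-0.001,0],[0,0,0]],
    [-1,[0,0,0],[0,0,0]],
  ],
)

```text
t: 14.05
ee_pos: [495.9, 87.3, 30.7]
orientation: [2.395, 2.033, -0.0]
ft_force: [0.1, 0.1, -0.2]
width: 0.7
grasp_force: 0.0
```

```bash
python3 -c "
from h import *
o=get_obs();print(o['ft_force'],o['grasp_force']);print(tonest())"
```

```text
[ 0.13356503  0.08808663 -0.17874436] 0.0
[-160.6   89.1   30.7]
```

Call:
jog_arm(
  commands=[
    [-1,[0.1,0,0],[0,0,0]],
    [-1,[0.1,0,0],[0,0,0]],
    [-1,[0,0.2,-0.4],[0,0,0]],
    [-1,[0,0.3,-0.4],[0,0,0]],
    [-1,[-0.3,0.3,-0.4],[0,0,0]],
    [-1,[-0.4,0,0],[0,0,0]],
    [-1,[-0.3,0,0],[0,0,0]],
    [-1,[0,0,0],[0,0,0]],
    [-1,[0,0,0],[0,0,0]],
  ],
)

```text
t: 14.95
ee_pos: [558.5, 0.8, 145.0]
orientation: [-2.396, -2.032, -0.001]
ft_force: [-1.0, -0.2, -0.0]
width: 0.4
grasp_force: 0.0
```

```bash
python3 - <<'E'
from h import *
togo(500,100,26,-9.3);print(tonest())
im,z,K,T=grab('wrist');np.savez('w7.npz',im=im,z=z,K=K,T=T)
cv2.imwrite('pics/w7.png',cv2.resize(im[60:300,100:440],(765,540),interpolation=cv2.INTER_CUBIC))
P=cloud(z,K,T);q=np.stack([(P[...,:2]-N0)@EX,(P[...,:2]-N0)@EY],-1);Z=P[...,2]
h=(Z>25)&(Z<52)&(q[...,0]<-45)&(q[...,0]>-220)&(q[...,1]>-10)&(q[...,1]<120)
for xx in (-70,-90,-110,-130,-150,-155,-160,-165,-170,-175,-180,-185,-190,-195,-200,-205):
    s=h&(abs(q[...,0]-xx)<1);y=q[s][:,1];zz=Z[s];i=y.argsort();y=y[i];zz=zz[i]
    if len(y)<3: continue
    gp=np.where(np.diff(y)>2.5)[0];print(xx,[(round(float(v[0]),1),round(float(v[-1]),1),'z',int(np.median(w))) for v,w in zip(np.split(y,gp+1),np.split(zz,gp+1)) if len(v)>2])
m=(abs(q[...,0])<14)&(abs(q[...,1])<28)&(abs(Z-48)<2.5);print(m.sum(),cv2.minAreaRect(q[m].astype(np.float32)))
E
```

```text
t 14.95 pos [558.5   0.8 145. ] yaw -9.4 tilt 0.02 F [-1.  -0.2 -0. ] w 0.4
shift/100 [ 0.883 -0.74   1.19 ] rz -0.002
[-84.8  13.9 145. ]
-70 [(-9.6, 59.7, 'z', 44)]
-90 [(18.9, 33.6, 'z', 43), (36.3, 60.8, 'z', 45)]
-110 [(19.9, 40.6, 'z', 43), (44.1, 61.8, 'z', 44)]
-130 [(20.9, 36.9, 'z', 43), (42.4, 63.3, 'z', 44)]
-150 [(24.5, 34.7, 'z', 43), (41.7, 48.5, 'z', 39), (53.7, 66.2, 'z', 44)]
-155 [(24.1, 35.0, 'z', 38), (42.6, 48.1, 'z', 39), (54.5, 66.8, 'z', 44)]
-160 [(19.5, 39.9, 'z', 39), (43.3, 48.5, 'z', 39), (56.1, 67.5, 'z', 44)]
-165 [(20.7, 40.2, 'z', 42), (43.5, 48.8, 'z', 39), (56.9, 68.3, 'z', 44)]
-170 [(20.7, 40.0, 'z', 41), (44.4, 49.2, 'z', 39), (57.9, 69.0, 'z', 44)]
-175 [(26.1, 35.8, 'z', 38), (44.3, 49.5, 'z', 39), (59.6, 69.8, 'z', 44)]
-180 [(45.2, 50.0, 'z', 39), (60.4, 70.4, 'z', 44)]
-185 [(45.3, 50.3, 'z', 39), (61.2, 71.2, 'z', 45)]
-190 [(46.2, 50.7, 'z', 41), (62.0, 71.8, 'z', 44)]
-195 [(43.8, 49.1, 'z', 42), (63.7, 72.6, 'z', 44)]
-200 [(65.4, 73.1, 'z', 44)]
1425 ((-0.12452125549316406, 0.28204345703125), (49.54916763305664, 24.307058334350586), 88.07363891601562)
```

View pics/w7.png

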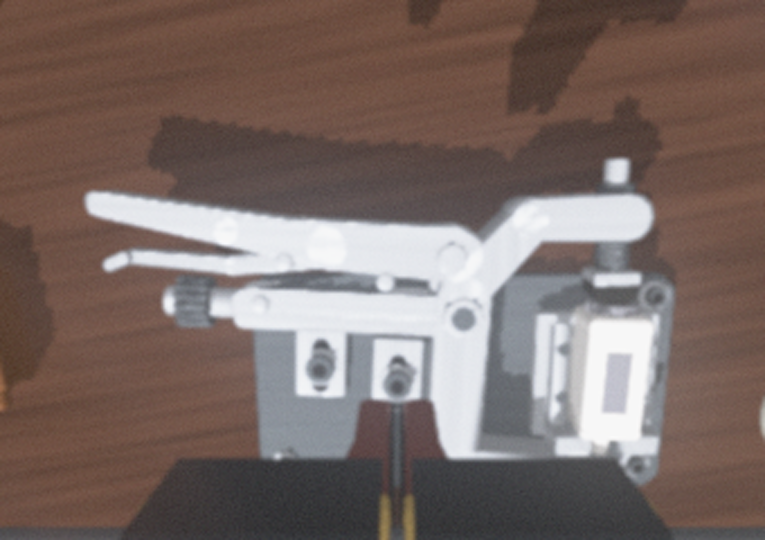

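Locked. The handle lies at the predicted stop, the jaw is on the plug and no force is felt. The lever tail's inner face is at y≈45 for x -180 to -195, and the screw ends at about -177. I'll go in behind the tail at TCP (-195, 25).

Call:
jog_arm(
  commands=[
    [-1,[0.04,-0.4,0],[0,0,0]],
    [-1,[0.04,-0.4,0],[0,0,0]],
    [-1,[0.03,-0.3,0],[0,0,0]],
    [-1,[0,0,0],[0,0,0]],
    [-1,[0,0,0.3],[0,0,0]],
    [-1,[0,0,0.3],[0,0,0]],
    [-1,[0,0,0],[0,0,0]],
    [-1,[0,0,0],[0,0,0]],
  ],
)

```text
t: 15.8
ee_pos: [452.1, 29.7, 84.9]
orientation: [-2.393, -2.034, 0.001]
ft_force: [0.6, -0.5, 0.5]
width: 0.5
grasp_force: 0.0
```

```bash
python3 -c "
from h import *
togo(500,100,28,-9.3);print(tonest())"
```

```text
t 15.8 pos [452.1  29.7  84.9] yaw -9.29 tilt 0.06 F [ 0.6 -0.5  0.5] w 0.5
shift/100 [0.771 0.36  0.569] rz 0.0
[-194.5   25.2   84.9]
```

Call:
jog_arm(
  commands=[
    [-1,[0,0,0.25],[0,0,0]],
    [-1,[0,0,0.25],[0,0,0]],
    [-1,[0,0,0.06],[0,0,0]],
    [-1,[0,0,0],[0,0,0]],
    [-1,[0.03,0,0],[0,0,0]],
    [-1,[0.03,0,0],[0,0,0]],
    [-1,[0,0,0],[0,0,0]],
  ],
)

```text
t: 16.5
ee_pos: [453.5, 35.4, 29.9]
orientation: [2.394, 2.033, 0.003]
ft_force: [-0.7, -1.0, -0.0]
width: 0.7
grasp_force: 0.0
```

Call:
jog_arm(
  commands=[
    [-1,[0.02,0,0],[0,0,0]],
    [-1,[0.02,0,0],[0,0,0]],
    [-1,[0.02,0,0],[0,0,0]],
  ],
)

```text
t: 16.8
ee_pos: [453.6, 41.1, 29.1]
orientation: [2.395, 2.033, 0.0]
ft_force: [-0.5, -0.2, 0.6]
width: 0.5
grasp_force: 0.2
```

Call:
jog_arm(
  commands=[
    [-1,[0.02,0,0],[0,0,0]],
    [-1,[0.02,0,0],[0,0,0]],
  ],
)

```text
t: 17.0
ee_pos: [454.4, 45.0, 29.0]
orientation: [2.395, 2.033, 0.0]
ft_force: [0.4, -0.8, -0.1]
width: 0.7
grasp_force: 0.4
```

```bash
python3 -c "
from h import *
togo(500,100,28,-9.3);print(tonest())"
```

```text
t 17.0 pos [454.4  45.   29. ] yaw -9.34 tilt 0.02 F [ 0.4 -0.8 -0.1] w 0.7
shift/100 [0.616 0.361 0.01 ] rz -0.001
[-194.8   40.7   29. ]
```

Call:
jog_arm(
  commands=[
    [-1,[0.02,0,0],[0,0,0]],
    [-1,[0.015,0,0],[0,0,0]],
  ],
)

```text
t: 17.2
ee_pos: [455.2, 48.4, 29.0]
orientation: [2.394, 2.033, 0.001]
ft_force: [1.3, -2.4, -0.1]
width: 0.5
grasp_force: 1.6
```

Call:
jog_arm(
  commands=[
    [-1,[0.012,0,0],[0,0,0]],
    [-1,[0.012,0,0],[0,0,0]],
  ],
)

```text
t: 17.4
ee_pos: [455.7, 50.7, 29.0]
orientation: [2.394, 2.033, 0.001]
ft_force: [3.2, -3.6, -0.8]
width: 0.1
grasp_force: 1.7
```

Call:
jog_arm(
  commands=[
    [-1,[0.01,0,0],[0,0,0]],
    [-1,[0.01,0,0],[0,0,0]],
  ],
)

```text
t: 17.6
ee_pos: [455.7, 52.7, 29.0]
orientation: [2.395, 2.033, 0.001]
ft_force: [2.4, -3.0, -0.9]
width: 0.8
grasp_force: 1.4
```

Call:
jog_arm(
  commands=[
    [-1,[0.01,0,0],[0,0,0]],
    [-1,[0.01,0,0],[0,0,0]],
  ],
)

```text
t: 17.8
ee_pos: [455.6, 54.7, 28.9]
orientation: [-2.395, -2.033, 0.001]
ft_force: [0.8, -1.7, 0.5]
width: 0.5
grasp_force: 1.0
```

Call:
jog_arm(
  commands=[
    [-1,[0.01,0,0],[0,0,0]],
    [-1,[0.01,0,0],[0,0,0]],
  ],
)

```text
t: 18.0
ee_pos: [455.8, 56.7, 28.9]
orientation: [-2.395, -2.033, 0.001]
ft_force: [0.7, -1.6, 0.9]
width: 0.6
grasp_force: 0.8
```

Call:
jog_arm(
  commands=[
    [-1,[0.01,0,0],[0,0,0]],
    [-1,[0,0,0],[0,0,0]],
  ],
)

```text
t: 18.2
ee_pos: [456.0, 57.7, 28.9]
orientation: [-2.395, -2.033, 0.001]
ft_force: [0.1, -0.8, -0.6]
width: 0.4
grasp_force: 0.6
```

Force is falling towards dead centre, so I keep going.

Call:
jog_arm(
  commands=[
    [-1,[0.015,0,0],[0,0,0]],
    [-1,[0.015,0,0],[0,0,0]],
    [-1,[0,0,0],[0,0,0]],
  ],
)

```text
t: 18.5
ee_pos: [456.7, 60.8, 28.9]
orientation: [-2.395, -2.033, 0.0]
ft_force: [-0.2, 0.4, 0.7]
width: 0.1
grasp_force: 0.4
```

Call:
jog_arm(
  commands=[
    [-1,[0.015,0,0],[0,0,0]],
    [-1,[0.015,0,0],[0,0,0]],
    [-1,[0,0,0],[0,0,0]],
  ],
)

```text
t: 18.8
ee_pos: [457.1, 63.7, 28.9]
orientation: [-2.395, -2.033, 0.0]
ft_force: [0.3, 0.2, -0.8]
width: 0.5
grasp_force: 0.0
```

```bash
python3 - <<'E'
from h import *
togo(500,100,28,-9.3);print(tonest())
im,z,K,T=grab('top');P=cloud(z,K,T);q=np.stack([(P[...,:2]-N0)@EX,(P[...,:2]-N0)@EY],-1)
for xx in(-90,-108,-130,-150):
    s=(abs(q[...,0]-xx)<2)&(P[...,2]>38)&(P[...,2]<50)&(q[...,1]>20)&(q[...,1]<200);print(xx,q[s][:,1].min(),q[s][:,1].max())
cv2.imwrite('pics/t8.png',cv2.resize(im[100:300,150:400],(750,600),interpolation=cv2.INTER_CUBIC))
E
```

```text
t 18.8 pos [457.1  63.7  28.9] yaw -9.34 tilt 0.02 F [ 0.3  0.2 -0.8] w 0.5
shift/100 [0.428 0.364 0.009] rz -0.001
[-195.1   59.6   28.9]Traceback (most recent call last):
  File "<stdin>", line 5, in <module>
    return umr_minimum(a, axis, None, out, keepdims, initial, where)
ValueError: zero-size array to reduction operation minimum which has no identity
```

Call:
jog_arm(
  commands=[
    [-1,[-0.2,0,0],[0,0,0]],
    [-1,[-0.15,0,0],[0,0,0]],
    [-1,[0,0,-0.4],[0,0,0]],
    [-1,[0,0,-0.4],[0,0,0]],
    [-1,[0,0.2,-0.3],[0,0,0]],
    [-1,[-0.1,0.4,0],[0,0,0]],
    [-1,[-0.1,0.4,0],[0,0,0]],
    [-1,[0,0,0],[0,0,0]],
    [-1,[0,0,0],[0,0,0]],
  ],
)

```text
t: 19.75
ee_pos: [546.6, -7.2, 138.5]
orientation: [-2.395, -2.032, 0.001]
ft_force: [-1.0, -0.5, 0.2]
width: 0.6
grasp_force: 0.0
```

```bash
python3 - <<'E'
from h import *
togo(500,100,28,-9.3);print(tonest())
im,z,K,T=grab('wrist')
cv2.imwrite('pics/w9.png',cv2.resize(im[0:300,60:440],(760,600),interpolation=cv2.INTER_CUBIC))
P=cloud(z,K,T);q=np.stack([(P[...,:2]-N0)@EX,(P[...,:2]-N0)@EY],-1);Z=P[...,2]
m=(abs(q[...,0])<14)&(abs(q[...,1])<28)&(abs(Z-48)<2.5);print(m.sum(),np.median(Z[m]),cv2.minAreaRect(q[m].astype(np.float32)))
s=(abs(q[...,0])<10)&(q[...,1]>27)&(q[...,1]<70)&(Z>25)&(Z<50)
print(np.histogram(q[s][:,1],bins=range(26,71,2)))
h=(Z>36)&(Z<52)&(q[...,1]>0)&(q[...,1]<190)
for xx in (-108,-135,-150):
    y=np.sort(q[h&(abs(q[...,0]-xx)<1)][:,1]);print(xx,[(round(float(v[0]),1),round(float(v[-1]),1)) for v in np.split(y,np.where(np.diff(y)>3)[0]+1) if len(v)>2])
E
```

```text
t 19.75 pos [546.6  -7.2 138.5] yaw -9.39 tilt 0.07 F [-1.  -0.5  0.2] w 0.6
shift/100 [ 0.982 -0.633  1.106] rz -0.002
[-95.3   4.1 138.5]
1550 47.715732141574364 ((-0.03348731994628906, 0.6916141510009766), (49.647254943847656, 24.284605026245117), 88.66987609863281)
(array([ 30, 109,   4,   0,   0,   0,   0,   0,   0,  17,  23,  40,  30,
        43,  28,  34,  36,  25,  13,  16,  11,  11]), array([26, 28, 30, 32, 34, 36, 38, 40, 42, 44, 46, 48, 50, 52, 54, 56, 58,
       60, 62, 64, 66, 68, 70]))
-108 [(19.3, 34.2), (45.4, 55.5), (76.5, 105.3)]
-135 [(20.5, 38.8), (99.9, 110.4), (120.9, 141.4)]
-150 [(23.2, 34.1), (118.5, 127.8), (145.6, 159.6)]
```

View pics/w9.png

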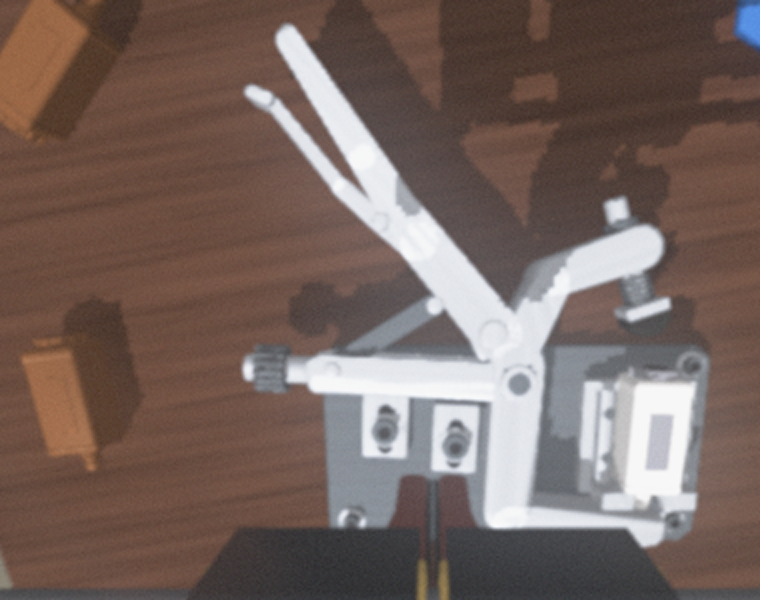

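The pliers are fully open, with the handle profile the same as at the start. The plug is home: its flange ends at y≈29.8, against 29.7 expected. The cartridge is seated and the robot is clear, so I hand in.

```bash
python3 -c "
from workcell import close_job
print(close_job())"
```

```text
the job is handed in; nothing more can be done
None
```

The job is handed in, with no verdict shown: the cartridge was seated, its plug pressed home by the locked pliers, and the release lever flicked so they sprang fully open, leaving it free in the nest and the other things untouched.

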